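Couple the vent filter to the bench gas outlet

ROBOT

A 6-joint arm with a two-finger parallel gripper is mounted at the origin on the work surface. World frame = base frame: x ahead of the robot, y to its left, z up, the work surface at z = 0. Lengths are in mm, angles in degrees, forces in N, time in s.
With the tool pointing down it reaches from about 350 to 775 mm from the base axis. Payload 5.5 kg.
Tool frame: the origin (TCP) lies midway between the tips of the shut fingers; the grasp point (between the pads) lies 19 mm behind it (robot.pinch_z is the distance from the TCP to the grasp point, in mm); z points along the fingers, y is the direction in which the jaws open and shut (so a half turn about z gives the same grasp; the last joint's range is limited). The gripper opens to 85 mm and grips with 20 to 120 N. Pads are 22 mm wide; open, the fingers measure 114 mm over their backs; the gripper's body (76 mm by 85 mm) begins 54 mm behind the grasp point. The pads swing forward as they close: fully open they stand 13 mm farther back than shut.
Start: joints at [55.371, 17.945, 2.641, 74.691, 0, 82.002], TCP at [257.77, 514.029, 231.323] pointing down, gripper open.
Joint ranges: [-158.12, 158.12], [-49.38, 96.58], [-58.88, 72.47], [-126.05, 133.96], [-84.25, 85.87], [-180, 180]. Speed limits (degrees/s): [147.25, 147.25, 180, 180, 180, 180].

INTERFACE

Orientations are given as a 3x3 rotation matrix whose columns are the frame's x, y, z axes.
In Python, from bench import robot gives the robot as it stands.
- The arm moves only by the shell command python3 -m crank 'ROWS' [FORCE]. ROWS is JSON, a list of rows, each a list of 7 numbers: the shift along the world's x, y, z in mm, then the turn, a rotation vector about the world's x, y, z in rad, then the closure, from 0 (fully open) to 1 (shut). In form: [[x, y, z, wx, wy, wz, grip], ...]. A call has 1 to 5 rows; each row shifts and turns the commanded pose from where the row before left it; what a row does not reach is not made up. A row lasts 1/10 s, in which the tool goes at most 50 mm and 8.59 degrees, less where a joint would pass 70% of its speed; a pose out of reach is approached as far as the arm can. A call is refused whole if a number of a shift passes 50 or a number of a turn 0.15, either way. A call with a gripper value outside its range is refused whole. The fingers move at their own pace and stop on an object; FORCE is the grip in N (left out, the last holds). Time passes only in rows, so rows that do not move let the fingers close. It gives the time, the measured TCP pose, the force and the opening at its end, in the units of the state.
- robot.observe(): the state, without advancing time (a new reading comes with each control period).
- robot.camera(name): name is "side" or "top" or "wrist"; returns a dict with "frame" (480x640x3 uint8, red, green, blue), "fx", "fy", "cx", "cy" (pixels), "extrinsics" (4x4, takes a point from camera to world coordinates). Camera axes: x right, y down, z forward; pixel columns grow to the right and rows downward; lengths in mm; the calibration is good to about 2 mm. A picture is of the moment at which its call begins. There is no depth.
- robot.hand_in(): hands the job in, once; it reports no verdict.
The state is a dict: "t": time; "qpos": joint angles; "qvel": joint speeds; "effort": joint torques, N m; "eef_pos": TCP position; "tool_rot": TCP orientation; "force": force on the tool from outside, world axes, zero at the start; "wrist_torque": the same for the moment, N m; "opening": opening from 0.0 (shut) to 1.0 (fully open).
Only numpy, scipy, OpenCV 4.12 (cv2) and the standard library are available. Lean on these libraries where they do the work, as an engineer would, in place of code of your own. Each camera call takes 0.05 s, during which the arm holds its last target. There are 200 camera calls.

TASK

Draw the spring sleeve of the gas outlet down until it catches and stays down by itself, and let go of it. Then take the barrel-shaped filter from the stand and push its plug gently straight down into the outlet until it is fully home and the sleeve springs back up to lock it; leave it standing there. Press by feel, never harder than about 20 N, since the exact height of the outlet's head is not known, and leave the other things where they are.

Things in the scene. Friction and masses are not known exactly. Their poses are not given: they have to be found in the camera images.
- turret: Bench gas outlet: grey 100 x 100 mm foot fixed to the bench, an upright post and on it an upright quick-coupler head. Origin: centre of the foot's underside, z up, yaw meaningless. The head floats: a side force above about 2.5 N shifts it (to at most 5 mm off axis), so it centres itself in a grip or on an entering plug; vertically it does not yield.
- mouth (a point): NOMINAL centre of the head's mouth, 100 mm above the bench. The true mouth is not measured: it is 0 to 14 mm HIGHER than this point and up to 3 mm aside in x and in y, different each time. The mouth is a steel funnel 31 mm wide at the top, narrowing over 11 mm to an 18.5 mm bore, ringed by a springy rubber seal whose top is 3 mm above the true mouth.
- sleeve_mid (a point): NOMINAL centre of the sleeve, 18.5 mm below mouth; the true one is likewise 0 to 14 mm higher and up to 3 mm aside. The sleeve is a knurled brass ring on the head's axis, 45 mm outside diameter (46 over the knurl), from 3 to 34 mm below the true mouth, with a 50 mm rim on its lowest 4 mm. Grasp it across its diameter above the rim, about 10 mm above this point. Below it is only the post.
- sleeve (a joint): How far the sleeve is drawn down, m: 0 = forward (up), 0.012 = drawn down against its stop. Over-centre spring: resists with 6 N at 0, easing to nothing at about 0.0065; beyond that it snaps down to 0.012 and stays there by itself (caught). The plug coming home trips it and it springs up to 0. With the sleeve forward and no plug in, locking dogs bar the bore 11 mm below the mouth.
- plug_c (a point): Centre of the barrel of the barrel-shaped filter that carries the mating plug (about 120 g): white upright barrel 38 mm diameter, 42 mm high, a 10 mm nipple on top up to 33 mm above this point. Site z is its axis, up. Under the barrel a neck, then a steel flange 36 mm diameter from 26 to 30 mm below this point, then the steel plug. Grasp the barrel across its diameter.
- plug_nose (a point): Lower end of the plug, 60 mm below plug_c on the axis: steel stem 16 mm diameter with a grooved waist. At the start it hangs in a hole of the stand. In the outlet it enters freely to 22.6 mm below the true mouth, then needs about 8 N; home at 27.2 mm, where the flange meets the seal and the sleeve trips; from there the seal resists with 10 N per mm for 3.5 mm, then rigid. Locked, it stays in.
- slim_c (a point): Bystander: slim tall filter, 22 mm diameter, about 100 mm high in all, in one of the stand's holes; this point is about half-way up it.
- disc_c (a point): Bystander: flat disc filter, 48 mm diameter, 14 mm thick, in one of the stand's holes; this point is near the disc's underside.
- stand: White block 260 x 70 x 36 mm fixed to the bench with three 20 mm square holes, 85 mm apart along its long axis (its x). Origin: centre of the underside. The three filters stand in the holes in any order.
- flask_c (a point): Bystander: glass bottle with screw cap, 64 mm diameter, 140 mm high; this point is its centre.
- tipbox_c (a point): Bystander: grey box with clear lid, 80 x 120 x 59 mm; this point is its centre.
There are look-alikes about, which are no part of the job. Leave any blue look-alike of the part that bears plug_c alone.

How it is judged (in metres and radians):
On the way, in this order (a step that is already met when the one before it is completed fails the run):
1. the sleeve is drawn down, caught, and let go (value of joint sleeve above 0.007 m and contact force between the fingers and turret below 0.5 N), for 0.3 s.
2. the plug is home and the sleeve has sprung back up (value of joint sleeve below 0.0025 m and height (world z) of plug_nose below 0.0878 m and horizontal distance between plug_c and turret below 0.012 m), for 0.2 s.
At the end, for the whole second after the job is handed in: The barrel-shaped filter stands upright (within 0.12 rad) in the outlet, within 12 mm of the outlet's axis, its plug home (nose less than 87.8 mm above the bench, which only a plug past the locking dogs can be) and locked (sleeve within 2.5 mm of its forward position); the robot has let go (all of step 2 and angle between plug_c's own z axis and vertical below 0.12 rad); the robot touches nothing.
It fails at once if the plug is pressed against the outlet with more than 20 N (contact force between plug and turret above 20 N).
It fails at once if a bystander is moved more than 25 mm (distance of any of slim_c, disc_c, flask_c, tipbox_c from where it was at the start of the episode above 0.025 m).
It also fails if it takes over 61 s, if anything falls off the work surface, if the arm or the gripper's body presses on something with over 40 N, if the wrist force passes 120 N, or if a joint passes its speed limit or range.

## Working session

There is one attempt and no reset: what is moved stays moved. The work goes in short steps, Python scripts to look and compute and a shell command to move; the robot and the scene stay as the last step left them, time stands still between calls to the robot, and variables do not carry over. Pictures are saved under pics/ and viewed, about 8 in all and at most 12, crops included, and the job is handed in when it is done.

```bash
ls; mkdir -p pics
python3 - <<'E'
from bench import robot
import cv2, numpy as np
ims=[]
for n in("top","side"):
    c=robot.camera(n); cv2.imwrite(f"pics/{n}0.png",c["frame"][:,:,::-1]); np.savez(f"pics/{n}0.npz",**{k:np.array(v) for k,v in c.items()})
    print(n,c["fx"],c["fy"],c["cx"],c["cy"],np.round(c["extrinsics"],3).tolist())
o=robot.observe(); print(o["t"],o["eef_pos"],np.round(o["tool_rot"],3).tolist(),o["force"],o["opening"],robot.pinch_z)
E
```

```text
pics
top 602.4498507033592 602.4498507033592 324.10578596299194 230.36319418404358 [[-0.015, -0.987, 0.161, 418.851], [-1.0, 0.016, 0.009, 5.292], [-0.012, -0.161, -0.987, 1157.886], [0.0, 0.0, 0.0, 1.0]]
side 575.4835198281411 575.4835198281411 322.0288724214742 232.87013208216538 [[0.941, -0.236, 0.241, 306.807], [-0.337, -0.64, 0.69, -738.021], [-0.008, -0.731, -0.682, 830.266], [0.0, 0.0, 0.0, 1.0]]
0.1 [257.48467002 513.64269885 230.48251157] [[-0.894, 0.448, -0.001], [0.448, 0.894, -0.001], [0.0, -0.002, -1.0]] [ 0.38985527  0.75404401 -0.95675901] 0.9976222537270557 18.700000000000003
```

View pics/top0.png

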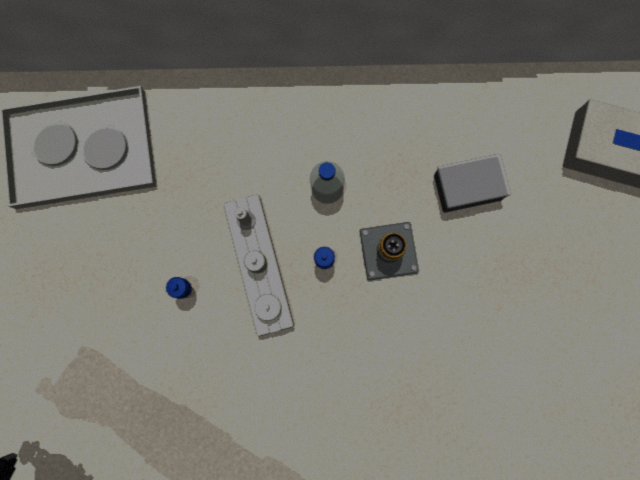

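View pics/side0.png

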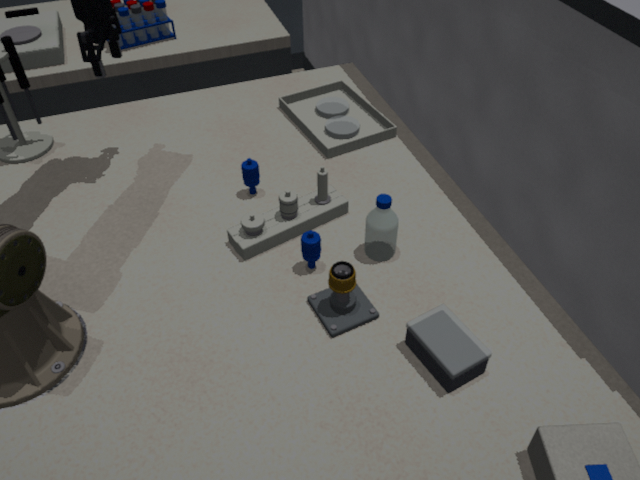

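The top view shows the stand with slim (243,217), white barrel (256,261) and disc (267,307), the turret head at (393,246), the flask (327,182) and the tip box (472,183).
Things that could be taken for the plug: the white barrel (256,261), blue look-alike A (178,288), blue look-alike B (324,258), slim (243,217) and disc (267,307). By the description it's the white one at (256,261), in the middle hole. I'll check that in one close crop.

```bash
cat > h.py <<'E'
import numpy as np, cv2
def load(n): return dict(np.load(f"pics/{n}.npz"))
def ray(c,uv):
    E=c["extrinsics"]; d=E[:3,:3]@np.array([(uv[0]-c["cx"])/c["fx"],(uv[1]-c["cy"])/c["fy"],1.]); return E[:3,3],d/np.linalg.norm(d)
def plane(c,uv,z):
    o,d=ray(c,uv); return o+d*(z-o[2])/d[2]
def tri(c1,u1,c2,u2):
    a,d=ray(c1,u1); b,e=ray(c2,u2)
    s=np.linalg.lstsq(np.c_[d,-e],b-a,rcond=None)[0]; p,q=a+s[0]*d,b+s[1]*e
    return (p+q)/2,np.linalg.norm(p-q)
def proj(c,p):
    E=np.linalg.inv(c["extrinsics"]); q=E[:3,:3]@np.array(p)+E[:3,3]; return c["fx"]*q[0]/q[2]+c["cx"],c["fy"]*q[1]/q[2]+c["cy"]
E
python3 - <<'E'
from h import *
T=load("top0");S=load("side0")
def crop(c,u,v,r): return cv2.resize(c["frame"][v-r:v+r,u-r:u+r,::-1],(400,300) if 0 else (300,300),interpolation=cv2.INTER_CUBIC)
im=np.vstack([np.hstack([crop(T,390,248,32),crop(S,343,285,40)]),np.hstack([crop(T,256,261,32),crop(S,289,205,40)])])
cv2.imwrite("pics/crop1.png",im)
for n,c in(("T",T),("S",S)):
    h=cv2.cvtColor(c["frame"],cv2.COLOR_RGB2HSV)
    m=cv2.inRange(h,(10,120,60),(30,255,255))
    k,_,st,ce=cv2.connectedComponentsWithStats(m)
    for i in range(1,k):
        if st[i,4]>60: print(n,"brass",st[i],ce[i])
print("rough mouth",tri(T,(393.5,245),S,(343,269)),"foot",plane(T,(389,251),10))
print("barrel nipple top",tri(T,(255,261),S,(288,194)))
E
```

```text
T brass [378 233  28  25 132] [391.12878788 245.54545455]
S brass [330 270  25  13  67] [342.32835821 277.1641791 ]
rough mouth (array([ 563.26527806, -106.65722627,  108.74807198]), np.float64(2.971164107845149)) foot [ 563.79258675 -107.81257326   10.        ]
barrel nipple top (array([540.11946262, 138.66624549,  93.9975811 ]), np.float64(1.9696118801877436))
```

View pics/crop1.png

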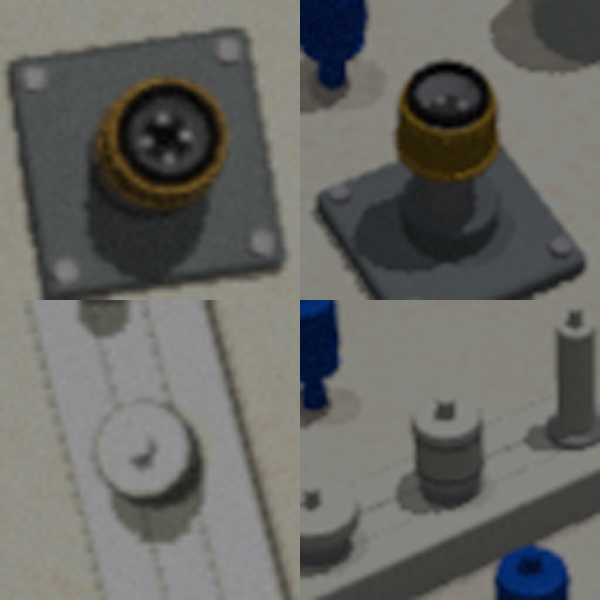

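The crop confirms the choice: the barrel with nipple in the stand's middle hole is white, with no blue. The turret head shows a brass sleeve, a black seal and dogs in the bore. Next I compute the estimates and move above the turret, turning the jaws across the stand's axis.

```bash
python3 - <<'E'
from h import *
T=load("top0");S=load("side0")
print("seal",tri(T,(394.3,245.2),S,(342.7,269.8)))
print("barrel top",tri(T,(254.9,261),S,(288.2,196.5)),plane(T,(254.9,261),87))
g=T["frame"];print("slim",plane(T,(242,213),106),"disc",plane(T,(267.5,307),62),"flask",plane(T,(327,171),140))
E
python3 -m crank '[[22,-44.5,0,0,0,0.145,0],[22,-44.5,0,0,0,0.145,0],[22,-44.5,0,0,0,0.145,0],[22,-44.5,0,0,0,0.145,0],[22,-44.5,0,0,0,0.145,0]]'
python3 -m crank '[[22,-44.5,0,0,0,0,0],[22,-44.5,0,0,0,0,0],[22,-44.5,0,0,0,0,0],[22,-44.5,0,0,0,0,0],[22,-44.5,0,0,0,0,0]]'
python3 -m crank '[[22,-44.5,0,0,0,0,0],[22,-44.5,0,0,0,0,0],[22,-44.5,0,0,0,0,0],[22,-44.5,0,0,0,0,0],[0,0,0,0,0,0,0]]'
python3 - <<'E'
from bench import robot
from h import *
o=robot.observe(); print(o["t"],o["eef_pos"],np.round(o["tool_rot"],3).tolist(),o["force"])
c=robot.camera("wrist"); cv2.imwrite("pics/w1.png",c["frame"][:,:,::-1]); np.savez("pics/w1.npz",**{k:np.array(v) for k,v in c.items()})
print(c["fx"],np.round(c["extrinsics"],3).tolist(),"exp. mouth px",proj(c,(563,-107,108)))
E
```

```text
seal (array([ 562.57633434, -107.9960914 ,  108.43532655]), np.float64(2.25096081541954))
barrel top (array([540.75449289, 139.83563625,  86.43261342]), np.float64(1.5175981742691267)) [539.94051176 139.89856876  87.        ]
slim [624.04902742 160.83047251 106.        ] disc [458.82828906 119.91946289  62.        ] flask [689.30229168   8.22966811 140.        ]
t: 0.6
eef_pos: [360.7, 306.5, 231.1]
tool_rot: [[-0.978, -0.21, -0.0], [-0.21, 0.978, -0.0], [0.0, -0.0, -1.0]]
force: [0.3, -0.3, 0.8]
opening: 0.998
t: 1.1
eef_pos: [470.8, 83.8, 231.3]
tool_rot: [[-0.979, -0.205, -0.0], [-0.205, 0.979, 0.0], [0.0, 0.0, -1.0]]
force: [1.5, 1.0, 0.8]
opening: 1.0
t: 1.6
eef_pos: [560.6, -97.7, 230.0]
tool_rot: [[-0.98, -0.199, 0.0], [-0.199, 0.98, -0.001], [0.0, -0.001, -1.0]]
force: [-0.0, 0.8, -0.4]
opening: 0.998
1.6 [560.59870118 -97.7289579  229.9940977 ] [[-0.98, -0.199, 0.0], [-0.199, 0.98, -0.001], [0.0, -0.001, -1.0]] [-0.04273137  0.80085634 -0.43046751]
397.8637816037298 [[-0.2, 0.926, 0.321, 478.018], [0.98, 0.19, 0.062, -113.926], [-0.003, 0.327, -0.945, 372.426], [0.0, 0.0, 0.0, 1.0]] exp. mouth px (np.float64(302.7326278333245), np.float64(224.74515287554632))
```

View pics/w1.png

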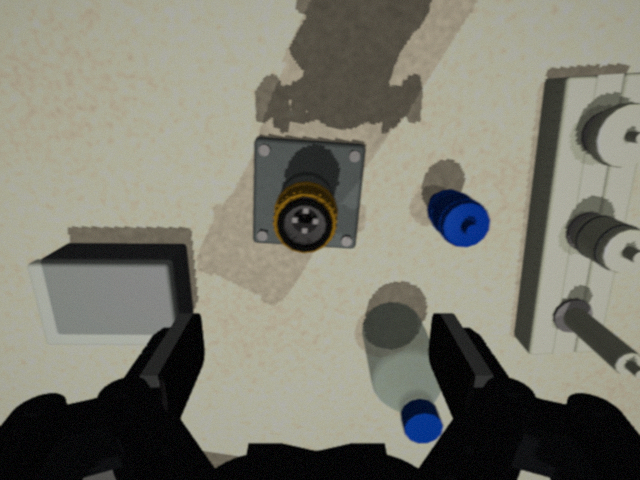

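The wrist view shows the turret mouth at (305,222), 3 px from the prediction. The fingers are clear of the flask and the tip box.

Run:
```python
from h import *
T=load("top0");S=load("side0");W=load("w1")
P=[(T,(394.3,245.2)),(S,(342.7,269.8)),(W,(305,221))]
A=np.zeros((3,3));b=np.zeros(3)
for c,u in P:
    o,d=ray(c,u); M=np.eye(3)-np.outer(d,d); A+=M;b+=M@o
p=np.linalg.solve(A,b);print(p)
for c,u in P: print(u,proj(c,p))
print(tri(*P[0],*P[2]),tri(*P[1],*P[2]))
```

```text
[ 562.01339646 -107.05849289  107.18871934]
(394.3, 245.2) (np.float64(393.83181165871565), np.float64(244.9953599160047))
(342.7, 269.8) (np.float64(341.5451353207345), np.float64(270.13788679032194))
(305, 221) (np.float64(302.9578104307616), np.float64(223.05756532189974))
(array([ 560.79717113, -106.86590653,  107.92108131]), np.float64(2.334072744504434)) (array([ 562.73287122, -105.98051401,  105.57520658]), np.float64(3.792602705349014))
```

Seal top is about 107 mm, so the mouth is about 104 to 105 mm, within the 100 to 114 mm allowed. Next I lower around the sleeve, with the TCP at about 76 mm.

```bash
python3 -m crank '[[0,0,-20,0,0,0,0],[0,0,-20,0,0,0,0],[0,0,-20,0,0,0,0],[0,0,0,0,0,0,0],[0,0,0,0,0,0,0]]'
```

```text
t: 2.15
eef_pos: [557.8, -91.2, 171.5]
tool_rot: [[-0.979, -0.206, -0.001], [-0.206, 0.979, 0.001], [0.001, 0.001, -1.0]]
force: [0.4, -0.1, 0.2]
opening: 0.999
```

```bash
python3 -m crank '[[4.2,-15.8,-5,0,0,0,0],[0,0,-15,0,0,0,0],[0,0,-15,0,0,0,0],[0,0,0,0,0,0,0],[0,0,0,0,0,0,0]]'
python3 - <<'E'
from bench import robot
from h import *
c=robot.camera("wrist"); cv2.imwrite("pics/w2.png",c["frame"][:,:,::-1]); np.savez("pics/w2.npz",**{k:np.array(v) for k,v in c.items()})
print(proj(c,(562,-107,107.5)))
E
```

```text
t: 2.65
eef_pos: [563.1, -108.7, 137.2]
tool_rot: [[-0.979, -0.204, 0.001], [-0.204, 0.979, -0.0], [-0.001, -0.0, -1.0]]
force: [0.3, -1.1, 0.4]
opening: 1.002
(np.float64(319.87328294831224), np.float64(281.16764507406845))
```

View pics/w2.png

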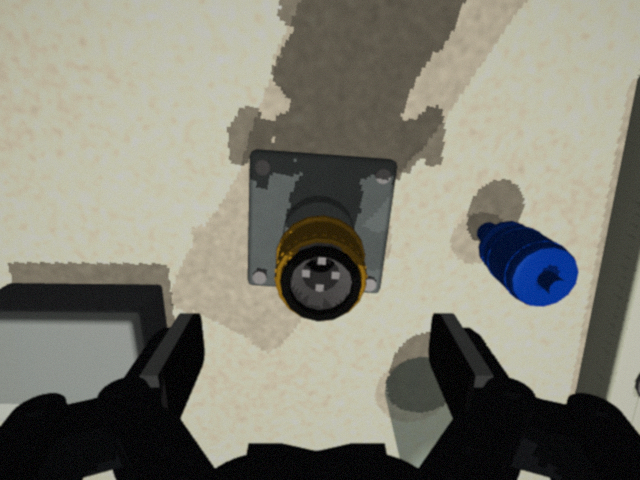

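The mouth ring is centred at about (320,281), matching the prediction (319.9,281.2), and lies midway between the fingers. Descend.

```bash
python3 -m crank '[[-1,1.5,-15,0,0,0,0],[0,0,-15,0,0,0,0],[0,0,-15,0,0,0,0],[0,0,-14,0,0,0,0],[0,0,0,0,0,0,0]]'; python3 -m crank '[[0,0,0,0,0,0,0],[0,0,0,0,0,0,0.3],[0,0,0,0,0,0,0.6],[0,0,0,0,0,0,0.8],[0,0,0,0,0,0,0.8]]' 50;python3 -m crank '[[0,0,0,0,0,0,1],[0,0,0,0,0,0,1],[0,0,0,0,0,0,1],[0,0,0,0,0,0,1],[0,0,0,0,0,0,1]]' 50
```

```text
t: 3.2
eef_pos: [561.2, -106.5, 76.8]
tool_rot: [[-0.979, -0.205, -0.002], [-0.205, 0.979, 0.001], [0.001, 0.001, -1.0]]
force: [0.1, -0.2, 0.1]
opening: 1.007
t: 3.7
eef_pos: [562.4, -106.8, 78.6]
tool_rot: [[-0.979, -0.205, 0.002], [-0.205, 0.979, -0.0], [-0.002, -0.001, -1.0]]
force: [-1.5, 0.7, 6.7]
opening: 0.512
t: 4.2
eef_pos: [562.4, -106.8, 78.7]
tool_rot: [[-0.979, -0.205, 0.002], [-0.205, 0.979, -0.001], [-0.002, -0.001, -1.0]]
force: [-2.2, 0.3, 4.9]
opening: 0.511
```

```bash
for i in 1; do python3 -m crank '[[0,0,-1.5,0,0,0,1],[0,0,-1.5,0,0,0,1],[0,0,-1.5,0,0,0,1],[0,0,0,0,0,0,1]]'; python3 -m crank '[[0,0,-1.5,0,0,0,1],[0,0,-1.5,0,0,0,1],[0,0,0,0,0,0,1]]'; python3 -m crank '[[0,0,-1.5,0,0,0,1],[0,0,-1.5,0,0,0,1],[0,0,0,0,0,0,1]]'; done
```

```text
t: 4.6
eef_pos: [562.3, -106.7, 73.2]
tool_rot: [[-0.979, -0.205, 0.001], [-0.205, 0.979, -0.0], [-0.001, -0.001, -1.0]]
force: [0.2, 0.0, 0.9]
opening: 0.514
t: 4.9
eef_pos: [561.7, -106.8, 69.1]
tool_rot: [[-0.979, -0.205, -0.001], [-0.205, 0.979, -0.0], [0.001, -0.0, -1.0]]
force: [2.9, -1.3, -4.6]
opening: 0.517
t: 5.2
eef_pos: [561.6, -106.7, 66.7]
tool_rot: [[-0.979, -0.205, -0.0], [-0.205, 0.979, -0.0], [0.0, -0.0, -1.0]]
force: [2.2, -2.9, -2.6]
opening: 0.508
```

```bash
python3 -m crank '[[0,0,-1.5,0,0,0,1],[0,0,-1,0,0,0,1],[0,0,0,0,0,0,1]]'; python3 -m crank '[[0,0,0,0,0,0,0],[0,0,0,0,0,0,0],[0,0,0,0,0,0,0],[0,0,0,0,0,0,0],[0,0,0,0,0,0,0]]'; python3 -m crank '[[0,0,0,0,0,0,0],[0,0,0,0,0,0,0],[0,0,0,0,0,0,0],[0,0,0,0,0,0,0],[0,0,0,0,0,0,0]]'
```

```text
t: 5.5
eef_pos: [562.3, -106.7, 66.5]
tool_rot: [[-0.979, -0.205, 0.002], [-0.205, 0.979, -0.001], [-0.002, -0.001, -1.0]]
force: [-1.7, 0.0, 10.2]
opening: 0.512
t: 6.0
eef_pos: [561.5, -106.5, 64.2]
tool_rot: [[-0.979, -0.205, -0.001], [-0.205, 0.979, 0.0], [0.001, 0.0, -1.0]]
force: [-0.0, -0.5, 0.9]
opening: 1.002
t: 6.5
eef_pos: [561.8, -106.6, 64.5]
tool_rot: [[-0.979, -0.205, 0.0], [-0.205, 0.979, 0.0], [-0.0, 0.0, -1.0]]
force: [-0.8, -0.7, -0.2]
opening: 0.998
```

```bash
python3 -m crank '[[0,0,20,0,0,0,0],[0,0,30,0,0,0,0],[0,0,30,0,0,0,0],[0,0,30,0,0,0,0],[0,0,0,0,0,0,0]]'
python3 - <<'E'
from bench import robot
from h import *
c=robot.camera("wrist"); cv2.imwrite("pics/w3.png",c["frame"][120:420,200:600,::-1]); np.savez("pics/w3.npz",**{k:np.array(v) for k,v in c.items()})
s=robot.camera("side");f=s["frame"]
a=cv2.resize(load("side0")["frame"][245:325,303:383,::-1],(300,300)); b=cv2.resize(f[245:325,303:383,::-1],(300,300)); 
cv2.imwrite("pics/cmp.png",np.hstack([a,b]))
E
```

```text
t: 7.0
eef_pos: [564.4, -107.4, 179.2]
tool_rot: [[-0.979, -0.205, 0.008], [-0.205, 0.979, -0.003], [-0.007, -0.004, -1.0]]
force: [0.8, -0.6, 0.4]
opening: 1.002
```

View pics/w3.png

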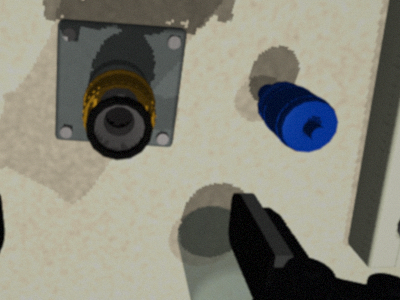

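The dogs are out of the bore and the brass now shows below the black head, so the sleeve is caught down. Mouth centre is about (318,245). On to the barrel.

```bash
python3 -m crank '[[-4.8,49,0,0,0,0,0],[-4.8,49,0,0,0,0,0],[-4.8,49,0,0,0,0,0],[-4.8,49,0,0,0,0,0],[-4.8,49,0,0,0,0,0]]'; python3 -m crank '[[0,0,-10,0,0,0,0],[0,0,-10,0,0,0,0],[0,0,0,0,0,0,0]]'
python3 - <<'E'
from bench import robot
from h import *
print("mouth",plane(load("w3"),(318,245),107.5))
c=robot.camera("wrist"); cv2.imwrite("pics/w4.png",c["frame"][:,:,::-1]); np.savez("pics/w4.npz",**{k:np.array(v) for k,v in c.items()})
print("exp. barrel top",proj(c,(540.3,139.8,87)),"nipple top",proj(c,(540.3,139.8,99)))
E
```

```text
t: 7.6
eef_pos: [536.2, 140.0, 172.7]
tool_rot: [[-0.979, -0.204, -0.003], [-0.204, 0.979, -0.0], [0.003, 0.0, -1.0]]
force: [1.0, 0.0, 0.3]
opening: 1.003
t: 7.9
eef_pos: [536.0, 137.5, 151.5]
tool_rot: [[-0.979, -0.204, -0.005], [-0.204, 0.979, -0.001], [0.005, 0.0, -1.0]]
force: [-0.5, 0.2, -0.5]
opening: 0.999
mouth [ 561.3494388  -107.20331188  107.5       ]
exp. barrel top (np.float64(318.5544945418978), np.float64(263.4173032866232)) nipple top (np.float64(318.6466241954297), np.float64(272.1933449167872))
```

View pics/w4.png

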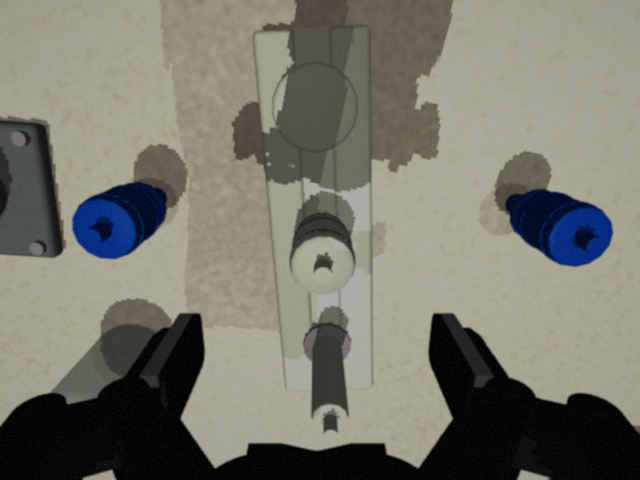

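The barrel's top is centred at (324,263), 5 px (about 3 mm) right of prediction, so y is about 141.5. It's midway between the fingers with slim and disc clear of them. Descend and grip.

```bash
python3 -m crank '[[4,3.8,-15,0,0,0,0],[0,0,-25,0,0,0,0],[0,0,-25,0,0,0,0],[0,0,-25,0,0,0,0],[0,0,0,0,0,0,0]]'; python3 -m crank '[[0,0,-8,0,0,0,0],[0,0,-8,0,0,0,0],[0,0,0,0,0,0,0],[0,0,0,0,0,0,0]]'
python3 - <<'E'
from h import *
print(plane(load("w4"),(324,263),87))
E
```

```text
t: 8.45
eef_pos: [539.3, 140.1, 61.2]
tool_rot: [[-0.979, -0.202, -0.007], [-0.202, 0.979, -0.001], [0.007, 0.001, -1.0]]
force: [-0.8, -0.2, -0.1]
opening: 0.997
t: 8.85
eef_pos: [542.1, 142.2, 49.0]
tool_rot: [[-0.979, -0.205, 0.001], [-0.205, 0.979, 0.0], [-0.001, -0.0, -1.0]]
force: [0.0, -0.6, 0.0]
opening: 1.001
[539.41706475 142.75585019  87.        ]
```

```bash
python3 -m crank '[[-1,0,-4,0,0,0,0],[0,0,0,0,0,0,0],[0,0,0,0,0,0,0.3],[0,0,0,0,0,0,0.5],[0,0,0,0,0,0,0.6]]' 60; python3 -m crank '[[0,0,0,0,0,0,1],[0,0,0,0,0,0,1],[0,0,0,0,0,0,1],[0,0,0,0,0,0,1],[0,0,0,0,0,0,1]]' 60;  python3 -m crank '[[0,0,3,0,0,0,1],[0,0,7,0,0,0,1],[0,0,15,0,0,0,1],[0,0,25,0,0,0,1],[0,0,25,0,0,0,1]]';python3 -m crank '[[0,0,25,0,0,0,1],[0,0,25,0,0,0,1],[0,0,20,0,0,0,1],[0,0,0,0,0,0,1],[0,0,0,0,0,0,1]]'
python3 - <<'E'
from bench import robot
from h import *
for n in("side","wrist","top"):
    c=robot.camera(n); cv2.imwrite(f"pics/{n}5.png",c["frame"][:,:,::-1]); np.savez(f"pics/{n}5.npz",**{k:np.array(v) for k,v in c.items()})
o=robot.observe();p=o["eef_pos"];print(p,o["force"],[ (n,proj(load(n+"5"),p)) for n in("side","top","wrist")])
E
```

```text
t: 9.35
eef_pos: [540.8, 142.3, 44.6]
tool_rot: [[-0.979, -0.205, 0.0], [-0.205, 0.979, 0.0], [-0.0, 0.0, -1.0]]
force: [0.1, 0.1, 0.4]
opening: 0.512
t: 9.85
eef_pos: [541.1, 142.3, 44.8]
tool_rot: [[-0.979, -0.205, 0.001], [-0.205, 0.979, 0.0], [-0.001, 0.0, -1.0]]
force: [0.3, -0.6, 4.4]
opening: 0.432
t: 10.35
eef_pos: [539.9, 142.1, 119.8]
tool_rot: [[-0.979, -0.205, -0.002], [-0.205, 0.979, -0.0], [0.002, 0.0, -1.0]]
force: [0.9, -0.2, -1.6]
opening: 0.435
t: 10.85
eef_pos: [540.6, 142.2, 189.2]
tool_rot: [[-0.979, -0.205, 0.0], [-0.205, 0.979, 0.0], [-0.0, 0.0, -1.0]]
force: [-0.3, -0.7, -2.5]
opening: 0.432
[539.65227681 142.11772569 187.76158704] [ 0.20189313  0.18490761 -1.71991905] [('side', (np.float64(284.3344384434616), np.float64(155.0251941249286))), ('top', (np.float64(245.76950905374508), np.float64(254.3401576155646))), ('wrist', (np.float64(315.84684604977053), np.float64(313.3612564494961)))]
```

Run:
```python
from h import *
S=load("side5");W=load("wrist5")
a=cv2.resize(S["frame"][95:215,234:334,::-1],(400,480),interpolation=cv2.INTER_CUBIC); b=cv2.resize(W["frame"][180:420,220:420,::-1],(400,480))
cv2.imwrite("pics/chk5.png",np.hstack([a,b]))
```

```text
(no output)
```

View pics/chk5.png

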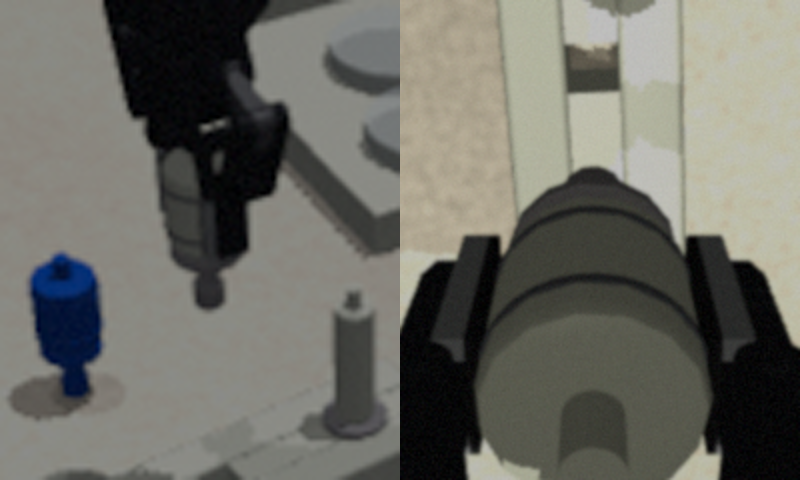

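The filter is held upright between the pads, with nose at side px (286,170) and barrel top at wrist px (316,380). Checking the axis offset against the TCP, then travelling over the outlet.

```bash
python3 - <<'E'
from h import *
S=load("side5");W=load("wrist5")
print("top face",plane(W,(316.5,380),230),"nose",plane(S,(286.3,170),150),"tcp 540 142 188")
E
python3 -m crank '[[4.4,-49,0,0,0,0,1],[4.4,-49,0,0,0,0,1],[4.4,-49,0,0,0,0,1],[4.4,-49,0,0,0,0,1],[4.4,-49,0,0,0,0,1]]'; python3 -m crank '[[0,-2,-10,0,0,0,1],[0,0,0,0,0,0,1],[0,0,0,0,0,0,1]]'
```

```text
top face [538.19339952 142.11221945 230.        ] nose [542.23340079 144.23915212 150.        ] tcp 540 142 188
t: 11.5
eef_pos: [561.9, -104.4, 188.1]
tool_rot: [[-0.979, -0.205, -0.002], [-0.205, 0.979, 0.001], [0.002, 0.001, -1.0]]
force: [1.0, 0.5, -1.6]
opening: 0.432
t: 11.8
eef_pos: [561.7, -103.8, 178.2]
tool_rot: [[-0.979, -0.205, -0.003], [-0.205, 0.979, 0.001], [0.002, 0.002, -1.0]]
force: [-0.3, 1.4, -1.3]
opening: 0.432
```

```bash
python3 -m crank '[[0,-3.2,-8,0,0,0,1],[0,0,-8,0,0,0,1],[0,0,-8,0,0,0,1],[0,0,-4,0,0,0,1],[0,0,0,0,0,0,1]]'; python3 -m crank '[[0,0,-1.5,0,0,0,1],[0,0,-1.5,0,0,0,1],[0,0,-1.5,0,0,0,1],[0,0,-1.5,0,0,0,1],[0,0,0,0,0,0,1]]'
```

```text
t: 12.3
eef_pos: [562.2, -107.4, 150.5]
tool_rot: [[-0.979, -0.205, -0.002], [-0.205, 0.979, 0.001], [0.001, 0.001, -1.0]]
force: [-0.3, -0.3, -1.0]
opening: 0.432
t: 12.8
eef_pos: [562.6, -108.0, 145.3]
tool_rot: [[-0.979, -0.205, -0.0], [-0.205, 0.979, 0.0], [0.0, 0.0, -1.0]]
force: [0.5, 0.3, -1.1]
opening: 0.433
```

```bash
python3 -m crank '[[0,0.5,-1.5,0,0,0,1],[0,0,-1.5,0,0,0,1],[0,0,-1,0,0,0,1],[0,0,0,0,0,0,1]]'; python3 -m crank '[[0,0,-1.5,0,0,0,1],[0,0,-1.5,0,0,0,1],[0,0,-1,0,0,0,1],[0,0,0,0,0,0,1]]';python3 -m crank '[[0,0,-1.5,0,0,0,1],[0,0,-1.5,0,0,0,1],[0,0,-1,0,0,0,1],[0,0,0,0,0,0,1]]'
```

```text
t: 13.2
eef_pos: [562.6, -107.4, 141.2]
tool_rot: [[-0.979, -0.205, -0.0], [-0.205, 0.979, 0.0], [0.0, 0.0, -1.0]]
force: [-0.1, -0.8, -0.3]
opening: 0.429
t: 13.6
eef_pos: [562.6, -107.4, 137.2]
tool_rot: [[-0.979, -0.205, -0.0], [-0.205, 0.979, 0.0], [0.0, 0.0, -1.0]]
force: [-0.9, -0.1, -0.8]
opening: 0.43
t: 14.0
eef_pos: [562.6, -107.4, 133.2]
tool_rot: [[-0.979, -0.205, -0.0], [-0.205, 0.979, 0.0], [0.0, 0.0, -1.0]]
force: [-0.3, -0.2, -0.9]
opening: 0.436
```

```bash
python3 -m crank '[[0,0,-1.5,0,0,0,1],[0,0,-1.5,0,0,0,1],[0,0,-1,0,0,0,1],[0,0,0,0,0,0,1]]'; python3 -m crank '[[0,0,-1,0,0,0,1],[0,0,-1,0,0,0,1],[0,0,0,0,0,0,1]]';python3 -m crank '[[0,0,-1,0,0,0,1],[0,0,-1,0,0,0,1],[0,0,0,0,0,0,1]]'
```

```text
t: 14.4
eef_pos: [562.6, -107.4, 129.2]
tool_rot: [[-0.979, -0.205, -0.0], [-0.205, 0.979, 0.0], [0.0, 0.0, -1.0]]
force: [0.6, 0.8, -1.8]
opening: 0.426
t: 14.7
eef_pos: [562.7, -107.4, 127.3]
tool_rot: [[-0.979, -0.205, -0.0], [-0.205, 0.979, 0.0], [0.0, 0.0, -1.0]]
force: [0.0, 0.7, -1.2]
opening: 0.431
t: 15.0
eef_pos: [562.6, -107.4, 125.3]
tool_rot: [[-0.979, -0.205, -0.0], [-0.205, 0.979, 0.0], [0.0, 0.0, -1.0]]
force: [-0.2, 0.4, -1.2]
opening: 0.429
```

```bash
python3 -m crank '[[0,0,-1,0,0,0,1],[0,0,0,0,0,0,1]]';python3 -m crank '[[0,0,-1,0,0,0,1],[0,0,0,0,0,0,1]]'; python3 -m crank '[[0,0,-1,0,0,0,1],[0,0,0,0,0,0,1]]'
```

```text
t: 15.2
eef_pos: [562.7, -107.4, 124.3]
tool_rot: [[-0.979, -0.205, -0.0], [-0.205, 0.979, 0.0], [0.0, 0.0, -1.0]]
force: [-0.2, -0.1, -1.2]
opening: 0.434
t: 15.4
eef_pos: [562.7, -107.4, 123.3]
tool_rot: [[-0.979, -0.205, -0.0], [-0.205, 0.979, 0.0], [0.0, 0.0, -1.0]]
force: [-0.1, 0.4, -1.1]
opening: 0.431
t: 15.6
eef_pos: [562.9, -107.5, 122.7]
tool_rot: [[-0.979, -0.205, 0.001], [-0.205, 0.979, -0.0], [-0.0, -0.0, -1.0]]
force: [-0.1, -0.8, -0.1]
opening: 0.427
```

```bash
python3 -m crank '[[0,0,-0.7,0,0,0,1],[0,0,0,0,0,0,1]]';python3 -m crank '[[0,0,-0.7,0,0,0,1],[0,0,0,0,0,0,1]]'; python3 -m crank '[[0,0,-0.7,0,0,0,1],[0,0,0,0,0,0,1]]'
```

```text
t: 15.8
eef_pos: [563.0, -107.5, 122.5]
tool_rot: [[-0.979, -0.205, 0.001], [-0.205, 0.979, -0.0], [-0.001, -0.0, -1.0]]
force: [-0.9, 0.9, 3.6]
opening: 0.432
t: 16.0
eef_pos: [563.1, -107.5, 121.8]
tool_rot: [[-0.979, -0.205, 0.001], [-0.205, 0.979, -0.0], [-0.001, -0.0, -1.0]]
force: [-1.3, 0.8, 4.8]
opening: 0.433
t: 16.2
eef_pos: [563.0, -107.5, 121.0]
tool_rot: [[-0.979, -0.205, 0.001], [-0.205, 0.979, -0.0], [-0.001, -0.0, -1.0]]
force: [-0.2, 0.7, 4.6]
opening: 0.43
```

```bash
python3 -m crank '[[0,0,-0.7,0,0,0,1],[0,0,0,0,0,0,1]]';python3 -m crank '[[0,0,-0.7,0,0,0,1],[0,0,0,0,0,0,1]]'; python3 -m crank '[[0,0,-0.6,0,0,0,1],[0,0,0,0,0,0,1]]'
```

```text
t: 16.4
eef_pos: [562.9, -107.5, 119.6]
tool_rot: [[-0.979, -0.205, 0.0], [-0.205, 0.979, -0.0], [-0.0, -0.0, -1.0]]
force: [0.1, 0.4, 0.8]
opening: 0.432
t: 16.6
eef_pos: [562.4, -107.4, 118.2]
tool_rot: [[-0.979, -0.205, -0.001], [-0.205, 0.979, 0.0], [0.001, 0.001, -1.0]]
force: [0.4, -0.5, -0.2]
opening: 0.433
t: 16.8
eef_pos: [562.4, -107.4, 118.1]
tool_rot: [[-0.979, -0.205, -0.001], [-0.205, 0.979, 0.0], [0.001, 0.0, -1.0]]
force: [-0.4, -0.2, 0.8]
opening: 0.43
```

```bash
python3 -m crank '[[0,0,-0.5,0,0,0,1],[0,0,0,0,0,0,1]]'
python3 - <<'E'
from bench import robot
from h import *
s=robot.camera("side");f=s["frame"];w=robot.camera("wrist")["frame"]
np.savez("pics/side6.npz",**{k:np.array(v) for k,v in s.items()})
cv2.imwrite("pics/chk6.png",np.hstack([cv2.resize(x[:,:,::-1],(400,480),interpolation=cv2.INTER_CUBIC) for x in(f[225:321,303:383],w[120:420,195:445])]))
for x in(load("side0")["frame"],f):
    m=cv2.inRange(cv2.cvtColor(x,cv2.COLOR_RGB2HSV),(10,120,40),(30,255,255))[240:320,310:380]; v,u=np.nonzero(m); print(len(v),np.percentile(v,[2,50,98])+240)
E
```

```text
t: 17.0
eef_pos: [562.7, -107.5, 118.0]
tool_rot: [[-0.979, -0.205, -0.0], [-0.205, 0.979, 0.0], [0.0, 0.0, -1.0]]
force: [-0.5, 0.9, 2.4]
opening: 0.432
387 [271. 284. 292.]
372 [273.42 284.   292.  ]
```

View pics/chk6.png

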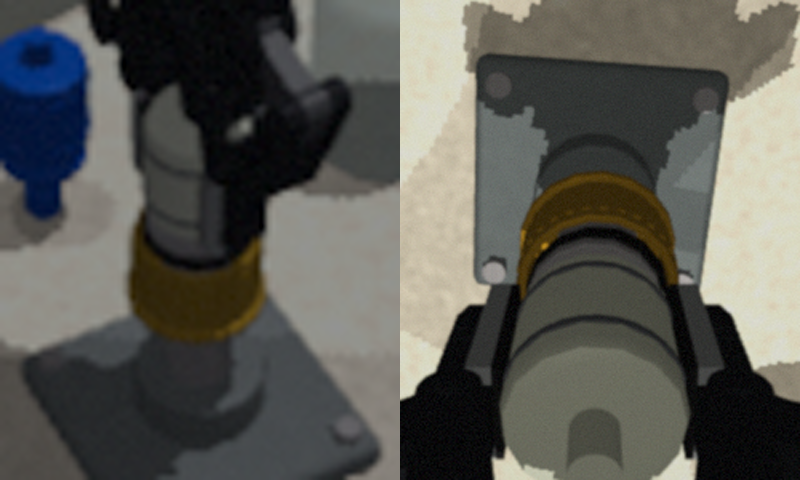

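The flange sits on the seal. The sleeve's brass is back at its starting rows (median 284, bottom 292), so it has sprung up and locked. Release and withdraw straight up.

```bash
python3 -m crank '[[0,0,0.3,0,0,0,1],[0,0,0,0,0,0,0.5],[0,0,0,0,0,0,0.3],[0,0,0,0,0,0,0],[0,0,0,0,0,0,0]]' 20; python3 -m crank '[[0,0,0,0,0,0,0],[0,0,0,0,0,0,0],[0,0,5,0,0,0,0],[0,0,15,0,0,0,0],[0,0,20,0,0,0,0]]'; python3 -m crank '[[0,0,25,0,0,0,0],[0,0,25,0,0,0,0],[0,0,25,0,0,0,0],[0,0,0,0,0,0,0],[0,0,0,0,0,0,0]]'
python3 - <<'E'
from bench import robot
from h import *
s=robot.camera("side");t=robot.camera("top")
for n,c in(("side7",s),("top7",t)): np.savez(f"pics/{n}.npz",**{k:np.array(v) for k,v in c.items()})
cv2.imwrite("pics/chk7.png",np.hstack([cv2.resize(s["frame"][140:400,200:500,::-1],(400,480)),cv2.resize(t["frame"][140:340,220:420,::-1],(400,480),interpolation=cv2.INTER_CUBIC)]))
m=cv2.inRange(cv2.cvtColor(s["frame"],cv2.COLOR_RGB2HSV),(10,120,40),(30,255,255))[240:320,310:380]; v,u=np.nonzero(m); print(len(v),np.percentile(v,[2,50,98])+240)
o=robot.observe();print(o["t"],o["force"],o["eef_pos"])
E
```

```text
t: 17.6
eef_pos: [562.8, -107.5, 118.1]
tool_rot: [[-0.979, -0.205, -0.0], [-0.205, 0.979, 0.0], [0.0, 0.0, -1.0]]
force: [-0.6, -0.2, -0.4]
opening: 0.977
t: 18.1
eef_pos: [562.0, -107.2, 157.9]
tool_rot: [[-0.979, -0.205, -0.002], [-0.205, 0.979, 0.001], [0.002, 0.001, -1.0]]
force: [-0.1, 0.2, 0.7]
opening: 1.001
t: 18.6
eef_pos: [563.1, -107.6, 233.9]
tool_rot: [[-0.979, -0.205, 0.002], [-0.205, 0.979, -0.0], [-0.001, -0.001, -1.0]]
force: [-0.5, 0.8, -0.3]
opening: 0.997
380 [272. 284. 292.]
18.7 [0.46066754 0.12699362 0.3353062 ] [ 562.20195524 -107.28996943  232.23923639]
```

View pics/chk7.png

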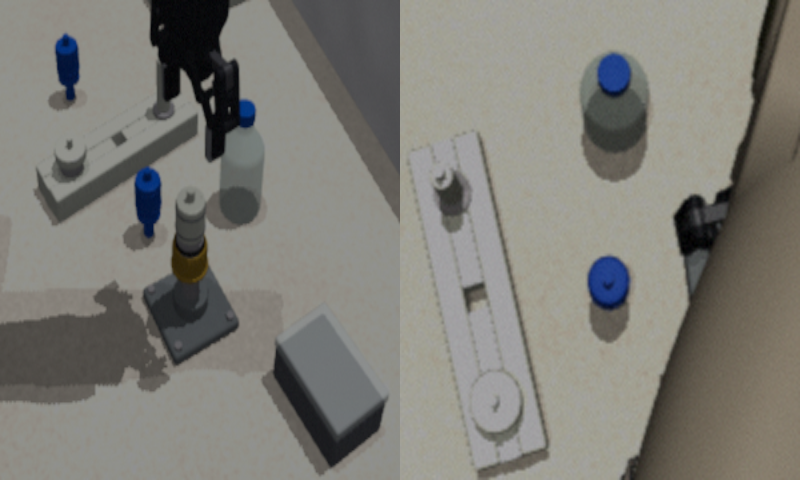

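The filter stands upright in the outlet with the sleeve up, the gripper is clear, and the bystanders are where they were. Handing in.

```bash
python3 -c "
from bench import robot
print(robot.hand_in())"
```

```text
the job is handed in; nothing more can be done
None
```

The barrel filter is standing locked in the outlet and the job is handed in, at about 19 s of the 61 s allowed. No verdict was reported.

**Sleeve:** I drew it down until it snapped over. The pull reversed, then the stop pushed back with about 10 N. After I let go, the wrist picture showed the locking dogs gone from the bore.

**Plug:** I took the white barrel filter from the middle hole and lowered it by feel. The read force peaked at about 5 N, or 6 N allowing for the filter's weight. The resistance then dropped away and the seal began to push back, which is what the plug being home should feel like.

**Last checks:**
- **Sleeve up:** its brass sits in the same side-picture rows as at the start (median 284, bottom 292).
- **Filter:** it looks upright in the side view. I put the nose at about 80 mm, from the arm's height rather than a measurement.
- **Surroundings:** the wrist force is near zero and the gripper is clear of everything. The slim filter, disc, flask, tip box and blue look-alikes look unmoved.

**Disagreements and gaps:**
- **Mouth height:** the cameras gave about 104 to 105 mm and the plug's feel about 106 to 107 mm, both within the stated range.
- **Top view:** the arm blocked the outlet in the last top picture, so its final check rests on the side view alone.

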